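# Seat the vial plate on the shaker's pins

## Robot

A 7-joint arm with a two-finger parallel gripper is mounted at the origin on the work surface. World frame = base frame: x ahead of the robot, y to its left, z up, the work surface at z = 0. Lengths are in m, angles in rad, forces in N, time in s.
With the tool pointing down it reaches from about 0.35 to 0.775 m from the base axis. Payload 3.1 kg.
Tool frame: the origin (TCP) lies midway between the tips of the shut fingers; the grasp point (between the pads) lies 19 mm behind it; z points along the fingers, y is the direction in which the jaws open and shut (so a half turn about z gives the same grasp; the last joint's range is limited). The gripper opens to 85 mm and grips with 20 to 120 N. Pads are 22 mm wide; open, the fingers measure 114 mm over their backs; the gripper's body (76 mm by 85 mm) begins 54 mm behind the grasp point. The pads swing forward as they close: fully open they stand 13 mm farther back than shut.
Start: joints at [-1.318, 0.311, 0.014, 1.512, -0.004, 1.319, -0.027], TCP at [0.16, 0.526, 0.231] pointing down, gripper open.
Joint ranges: [-2.7, 2.7], [-0.3, 1.91], [-1.27, 1.3], [0.12, 2.57], [-1.44, 4.58], [0.2, 2.03], [-3.05, 3.05]. Speed limits (rad/s): [2.79, 2.79, 3.14, 3.14, 3.14, 3.14, 3.14].

## Interface

Orientations are given as a unit quaternion [x, y, z, w].
In Python, from rig import readout, eyes, workorder gives the robot as it stands.
- The arm moves only by the tool move_arm, never from a script. Its argument "targets" is a list of rows, each an object of numbers: "tx", "ty", "tz": the shift along the tool's x, y, z in m; "ax", "ay", "az": the turn, a rotation vector about the tool's x, y, z in degrees; "fingers": the finger opening in m, from 0 to 0.0854. A call has 1 to 20 rows; each row shifts and turns the commanded pose from where the row before left it, along the tool's axes as they then stand; what a row does not reach is not made up. A row lasts 1/10 s, in which the tool goes at most 50 mm and 8.59 degrees, less where a joint would pass 70% of its speed; a pose out of reach is approached as far as the arm can. A call with a gripper value outside its range is refused whole. The fingers move at their own pace and stop on an object; "grip_force" is the grip in N (left out, the last holds). Time passes only in rows, so rows that do not move let the fingers close. It gives the time, the measured TCP pose, the force and the opening at its end, in the units of the state.
- readout.get_state(): the state, without advancing time (a new reading comes with each control period).
- eyes.get_image(name): name is "scene" or "top"; returns a dict with "image" (420x560x3 uint8, blue, green, red), "camera_matrix" (3x3 intrinsics, pixels), "distortion" ([k1, k2, p1, p2, k3] as OpenCV has them; the pictures are not rectified), "T" (4x4, takes a point from camera to world coordinates). Camera axes: x right, y down, z forward; pixel columns grow to the right and rows downward; lengths in m; the calibration is good to about 2 mm. A picture is of the moment at which its call begins. There is no depth.
- workorder.hand_in(): hands the job in, once; it reports no verdict.
The state is a dict: "time": time; "q": joint angles; "joint_vel": joint speeds; "joint_efforts": joint torques, N m; "ee_pos": TCP position; "orientation": TCP orientation; "wrist_force": force on the tool from outside, world axes, zero at the start; "wrist_torque": the same for the moment, N m; "opening": finger opening in m.
Only numpy, scipy, OpenCV 4.12 (cv2) and the standard library are available. Lean on these libraries where they do the work, as an engineer would, in place of code of your own. Each camera call takes 0.05 s, during which the arm holds its last target.

## Task

Push the thick metal vial plate sideways off the shaker's parking ledge with your fingertips, nudging it until both of its locating holes drop over the two pins and it lies flat on the sunken bed. Only push it, never lift it, leave the bottle, the beaker and the slide box where they stand, and finish with the hand clear.

Things in the scene. Friction and masses are not known exactly. Their poses are not given: they have to be found in the camera images.
- shaker: Bench shaker, fixed white box 180 (x) by 320 (y) mm; origin at the centre of its underside, on the bench. The plate is to be slid along its +y. From y = -160 to -25 mm its top is the flat parking ledge, 58 mm above the bench; from y = -25 to +160 mm it is the sunken flat bed, 8 mm lower, 50 mm above the bench. No walls at any side.
- plate: Loose aluminium vial plate 110 x 110 x 18 mm, 0.35 to 0.7 kg; origin at the centre of its underside. Starts flat on the ledge, 85 to 110 mm short of its seat (in y), up to 20 mm off in x, up to 0.25 rad skew. Seated, its axes match the shaker's and its rear (-y) edge is 5 mm past the ledge's edge. Six larger grey discs in its front half are shallow vial wells, not holes.
- bed (a point): Point on the bed's surface, shaker's x = 0, y = +35 mm, where the plate's origin lies when seated; axes as the shaker's. On the way there the plate slides on ledge and pin tops; in the last 20 mm its front tips down to the bed by about 6 degrees, then the holes fall over the pins. It may be pushed from any side.
- pin_near (a point): Foot, on the bed's surface, of the steel pin at the shaker's x = -38, y = +15 mm (the one nearer the robot). 10 mm diameter, 7.5 mm tall (0.5 mm under the ledge's level); its upper 4.5 mm is a cone narrowing to 4 mm diameter, which catches a hole about 4 mm off centre.
- pin_far (a point): Foot of the like pin at the shaker's x = +38, y = +15 mm.
- hole_near (a point): Centre, at the plate's underside, of the 13 mm through hole at the plate's own x = -38, y = -20 mm; goes over pin_near.
- hole_far (a point): Centre, at the plate's underside, of the 13 mm through hole at the plate's own x = +38, y = -20 mm; goes over pin_far.
- bottle: White plastic jar with cap, 76 mm diameter, 150 mm tall, standing on the bench past the shaker's bed (+y) end; origin at its underside. Leave alone.
- beaker: Glass beaker, 64 mm diameter, 70 mm tall, standing on the bench on the robot's side of the shaker; origin at its underside. Leave alone.
- slidebox: Blue box 85 x 50 x 35 mm on the bench past the shaker's ledge (-y) end; origin at its underside. Leave alone.
There are look-alikes about, which are no part of the job. There is more than one size of the plate; the one meant has the size given above.

How it is judged:
By the outcome, as a careful person would: the job done as asked, in the order asked, and still so for the second after the job is handed in, with the robot touching nothing.
It also fails if it takes over 54 s, if anything falls off the work surface, if the arm or the gripper's body presses on something with over 40 N, if the wrist force passes 120 N, or if a joint passes its speed limit or range.

## Working session

There is one attempt and no reset: what is moved stays moved. The work goes in short steps, Python scripts to look and compute and a tool call to move; the robot and the scene stay as the last step left them, time stands still between calls to the robot, and variables do not carry over. Pictures are saved under pics/ and viewed, and the job is handed in when it is done.

Besides the shell and the picture viewer there is one more tool, called after "Emit:" as name(argument=value, ...), one argument or row to a line, values as JSON. move_arm: Moves the arm, as the interface text tells. Its arguments: {"type":"object","properties":{"targets":{"type":"array","items":{"type":"object","properties":{"tx":{"type":"number"},"ty":{"type":"number"},"tz":{"type":"number"},"ax":{"type":"number"},"ay":{"type":"number"},"az":{"type":"number"},"fingers":{"type":"number"}}}},"grip_force":{"type":"number"}},"required":["targets"]}

```bash
mkdir -p pics; ls; python3 - <<'E'
from rig import readout, eyes
import cv2,numpy as np
s=readout.get_state(); print(s)
for n in("scene","top"):
    d=eyes.get_image(n); cv2.imwrite(f"pics/{n}0.png",d["image"]); print(n,d["camera_matrix"],d["distortion"],d["T"])
    np.savez(f"pics/{n}0.npz",**d)
E
```

```text
pics
{'time': 0.0, 'q': array([-1.31769324,  0.31174726,  0.01400847,  1.51304925, -0.00441629,
        1.31918711, -0.02719664]), 'joint_vel': array([ 0.00118001,  0.00077929,  0.00110413,  0.00170328, -0.00085158,
       -0.00013135, -0.0004753 ]), 'joint_efforts': array([ 4.46130916e-04, -3.79920208e+01,  1.45973763e-01, -2.30590314e+01,
        1.21466332e-02,  1.36271480e-02,  5.80632502e-06]), 'ee_pos': array([0.15958484, 0.52558435, 0.23021241]), 'orientation': array([ 1.46838367e-01,  9.89159796e-01, -1.17276857e-03, -1.30561308e-04]), 'wrist_force': array([-0.57872625, -0.46602306,  0.27392297]), 'wrist_torque': array([ 0.02652502, -0.00563757, -0.03475559]), 'opening': 0.08549036710519924}
scene [[447.96426898   0.         280.87951386]
 [  0.         447.96426898 208.83938421]
 [  0.           0.           1.        ]] [-0.04577539  0.          0.          0.          0.        ] [[-0.31283413  0.57048164 -0.75939812  1.36126667]
 [ 0.94964055  0.17286149 -0.26134601  0.30945967]
 [-0.01782241 -0.8029132  -0.59582947  0.69133471]
 [ 0.          0.          0.          1.        ]]
top [[450.33128702   0.         280.1435706 ]
 [  0.         450.33128702 213.63738451]
 [  0.           0.           1.        ]] [-0.09249055  0.          0.          0.          0.        ] [[-0.02054149 -0.98700776  0.15935408  0.40788   ]
 [-0.99971135  0.01829086 -0.01557747  0.05677248]
 [ 0.01246036 -0.15962806 -0.98709859  1.06193628]
 [ 0.          0.          0.          1.        ]]
```

View pics/scene0.png

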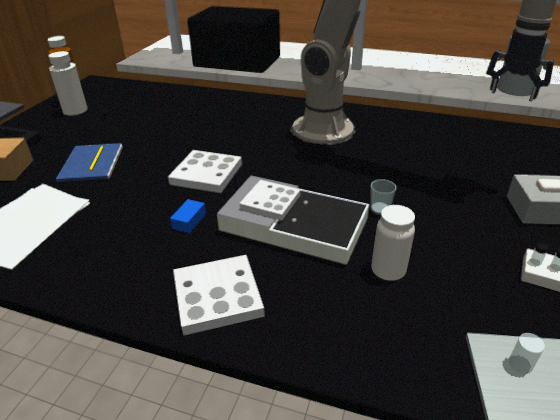

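View pics/top0.png

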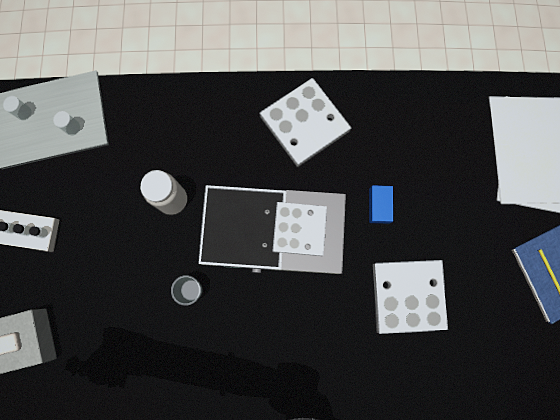

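```bash
cat > h.py <<'E'
import cv2,numpy as np
from rig import readout,eyes
def snap(n,tag):
    d=eyes.get_image(n); np.savez(f"pics/{tag}.npz",**d); return d
def load(tag): return dict(np.load(f"pics/{tag}.npz"))
def crop(d,tag,c0,r0,w,h,k):
    im=cv2.resize(d["image"][r0:r0+h,c0:c0+w],None,fx=k,fy=k,interpolation=cv2.INTER_CUBIC)
    for c in range((c0+9)//10*10,c0+w,10):
        cv2.putText(im,str(c),(int((c-c0+.5)*k)-8,8),0,.3,(0,255,255),1); cv2.line(im,(int((c-c0+.5)*k),10),(int((c-c0+.5)*k),15),(0,255,255),1)
    for r in range((r0+9)//10*10,r0+h,10):
        cv2.putText(im,str(r),(0,int((r-r0+.5)*k)+3),0,.3,(0,255,255),1); cv2.line(im,(20,int((r-r0+.5)*k)),(26,int((r-r0+.5)*k)),(0,255,255),1)
    cv2.imwrite(f"pics/{tag}.png",im)
def ray(d,px):
    p=cv2.undistortPoints(np.array(px,float).reshape(-1,1,2),d["camera_matrix"],d["distortion"]).reshape(-1,2)
    v=np.c_[p,np.ones(len(p))]@d["T"][:3,:3].T
    return d["T"][:3,3],v
def onz(d,px,z):
    o,v=ray(d,px); return o+v*((z-o[2])/v[:,2])[:,None]
def tri(d1,p1,d2,p2):
    o1,v1=ray(d1,p1);o2,v2=ray(d2,p2); out=[]
    for a,b in zip(v1,v2):
        t=np.linalg.lstsq(np.c_[a,-b],o2-o1,rcond=None)[0]
        A=o1+a*t[0];B=o2+b*t[1]; out.append(np.r_[(A+B)/2,np.linalg.norm(A-B)])
    return np.array(out)
def proj(d,X):
    T=np.linalg.inv(d["T"]); r=cv2.Rodrigues(T[:3,:3])[0]
    return cv2.projectPoints(np.array(X,float).reshape(-1,1,3),r,T[:3,3],d["camera_matrix"],d["distortion"])[0].reshape(-1,2)
E
python3 - <<'E'
from h import *
crop(load("top0"),"tc0",195,180,155,100,5)
crop(load("scene0"),"sc0",215,175,160,85,5)
E
```

```text
(no output)
```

View pics/tc0.png

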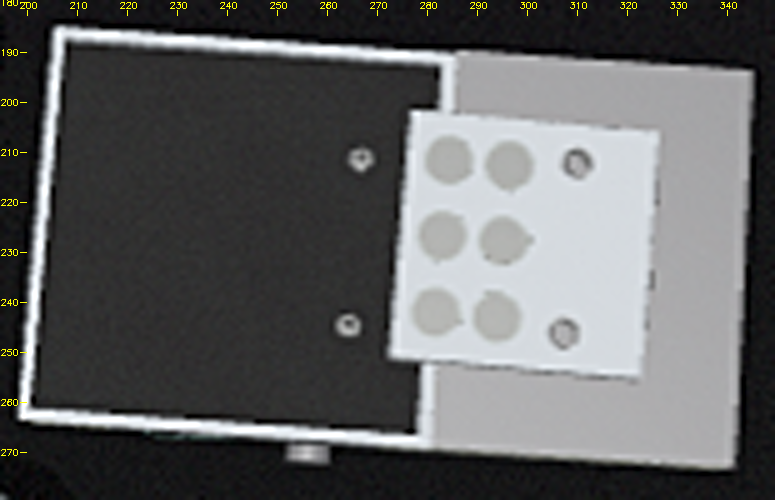

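View pics/sc0.png

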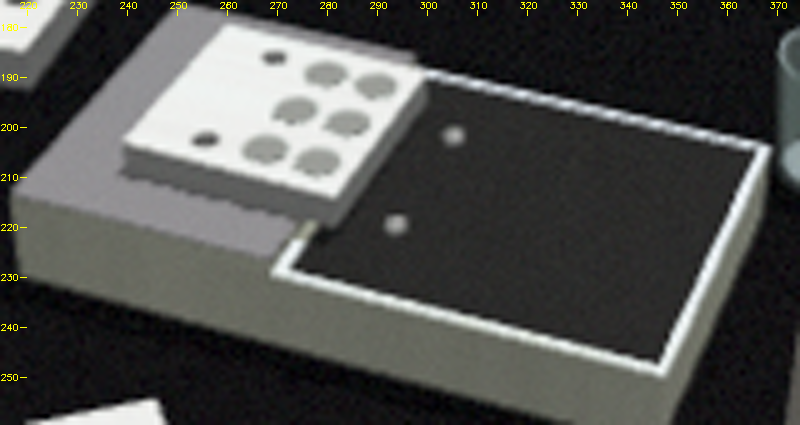

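```bash
python3 - <<'E'
from h import *
np.set_printoptions(precision=4,suppress=True)
t=load("top0");s=load("scene0")
names="P++ P+- P-- P-+ pinF pinN S+-ledge S++bed S-+bed holeN holeF".split()
T=[(276.9,201.7),(326.1,205.7),(322.1,255.3),(272.1,250.9),(266.7,211.3),(264.1,244.5),(345.1,193.5),(205.1,184.9),(198.3,263.1),(307.3,246.1),(309.9,212.1)]
S=[(281.1,213.9),(239.3,203.1),(259.3,179.5),(300.1,188.5),(293.7,219.5),(305.1,201.7),(217.5,212.5),(346.9,249.3),(368.1,204.1),(269.1,186.1),(255.7,202.3)]
for n,r in zip(names,tri(t,T,s,S)): print(n,r)
P=onz(t,T[:4],.076);print("plate top",P,P.mean(0))
H=onz(t,T[9:],.076);print("holes",H)
pin=onz(t,T[4:6],.0575);print("pins",pin)
print("ledge",onz(t,[(345.1,193.5),(341.5,273.1)],.058)); print("bed",onz(t,T[7:9],.05))
def ang(v): return np.degrees(np.arctan2(v[1],v[0]))
print("shaker yaw pins",ang(pin[0]-pin[1]),"plate yaw edges",ang(P[0]-P[3]),ang(P[1]-P[2]),ang(P[0]-P[1])-90,ang(P[3]-P[2])-90,"holes",ang(H[1]-H[0]), np.linalg.norm(H[1]-H[0]),np.linalg.norm(pin[0]-pin[1]))
o=onz(t,[(186,285),(156,184),(381,203)],0.05);print(o)
E
```

```text
P++ [0.5945 0.0469 0.0756 0.002 ]
P+- [ 0.5832 -0.0616  0.0754  0.0001]
P-- [ 0.4734 -0.0505  0.0755  0.0033]
P-+ [0.4849 0.0597 0.0769 0.0017]
pinF [0.577  0.0709 0.0519 0.0009]
pinN [0.5015 0.0775 0.0523 0.0017]
S+-ledge [ 0.6131 -0.1071  0.0595  0.0021]
S++bed [0.6415 0.2104 0.0512 0.0033]
S-+bed [0.4626 0.2257 0.0492 0.002 ]
holeN [ 0.4941 -0.0177  0.0749  0.0015]
holeF [ 0.5694 -0.0252  0.0758  0.0005]
plate top [[ 0.5941  0.0479  0.076 ]
 [ 0.5831 -0.0616  0.076 ]
 [ 0.4729 -0.0488  0.076 ]
 [ 0.4847  0.0605  0.076 ]] [ 0.5337 -0.0005  0.076 ]
holes [[ 0.4937 -0.0169  0.076 ]
 [ 0.5693 -0.025   0.076 ]]
pins [[0.5759 0.0712 0.0575]
 [0.5008 0.0782 0.0575]]
ledge [[ 0.6138 -0.1084  0.058 ]
 [ 0.4336 -0.0927  0.058 ]]
bed [[0.6414 0.2122 0.05  ]
 [0.4624 0.2265 0.05  ]]
shaker yaw pins -5.331466484311867 plate yaw edges -6.591254826835777 -6.618479375067939 -5.7582303321577655 -6.188936050884351 holes -6.075886760645897 0.07595979825556141 0.07543791155402567
[[ 0.4141  0.2538  0.05  ]
 [ 0.6459  0.3262  0.05  ]
 [ 0.5917 -0.1919  0.05  ]]
```

Candidates for the plate in the top view: the large white plate at (305,122), the large one at (410,297), and the 110 mm one on the shaker ledge at (299,228). The ledge plate measures 110 mm on each side with its top at 76 mm, so that is the one. The crop shows holes at (307,246) and (310,212), and pins at (264,244.5) and (266.7,211).

The shaker yaw is about -5.0°. The plate is about 95.5 mm short of its seat, 1.5 mm off in x, and skewed by about -1.2°.

I'll now move behind the plate and turn the tool.

Emit:
move_arm(
  targets=[
    {"tx": -0.033,"ty": -0.031,"fingers": 0.06},
    {"tx": -0.033,"ty": -0.031,"fingers": 0.06},
    {"tx": -0.033,"ty": -0.031,"fingers": 0.06},
    {"tx": -0.033,"ty": -0.031,"fingers": 0.06},
    {"tx": -0.033,"ty": -0.031,"fingers": 0.06},
    {"tx": -0.033,"ty": -0.031,"fingers": 0.06},
    {"tx": -0.033,"ty": -0.031,"fingers": 0.06},
    {"tx": -0.033,"ty": -0.031,"fingers": 0.06},
    {"tx": -0.033,"ty": -0.031,"fingers": 0.06},
    {"tx": -0.033,"ty": -0.031,"fingers": 0.06},
    {"tx": -0.033,"ty": -0.031,"fingers": 0.06},
    {"tx": -0.033,"ty": -0.031,"fingers": 0.06},
    {"tx": -0.033,"ty": -0.031,"fingers": 0.06},
    {"tx": -0.033,"ty": -0.031,"fingers": 0.06},
    {"tx": -0.033,"ty": -0.031,"fingers": 0.06},
    {"tx": -0.035,"ty": -0.028,"fingers": 0.06},
  ],
)

```text
invalid input at $.targets[0]: expected keys tx, ty, tz, ax, ay, az, fingers
```

Emit:
move_arm(
  targets=[
    {"az": 7.8},
    {"az": 7.8},
    {"az": 7.8},
    {"az": 7.8},
    {"az": 7.8},
    {"az": 7.8},
    {"az": 7.8},
    {"az": 7.8},
    {"az": 7.8},
    {"az": 7.9},
    {},
  ],
)

```text
invalid input at $.targets[0]: expected keys tx, ty, tz, ax, ay, az, fingers
```

```bash
cat > st.py <<'E'
from h import *
from scipy.spatial.transform import Rotation as R
np.set_printoptions(precision=4,suppress=True)
s=readout.get_state()
m=R.from_quat(s["orientation"]).as_matrix()
ey=np.array([.0872,.9962]);ex=np.array([.9962,-.0872])
p=s["ee_pos"];d=p[:2]-np.array([.5373,.0597])
print("t",s["time"],"pos",p,"shaker xy mm",1e3*np.array([d@ex,d@ey]),"F",s["wrist_force"],"T",s["wrist_torque"],"open",s["opening"])
print("xhead",np.degrees(np.arctan2(m[1,0],m[0,0])),"zaxis",m[:,2],"q",s["q"])
E
python3 st.py
```

```text
t 0.1 pos [0.1596 0.5257 0.2303] shaker xy mm [-416.9457  431.2573] F [0.0366 0.1339 1.0773] T [ 0.0078  0.0009 -0.0538] open 0.08514597001319836
xhead 163.1195516863443 zaxis [-0.0006 -0.0021 -1.    ] q [-1.3178  0.3117  0.014   1.5129 -0.0044  1.3192 -0.0272]
```

Emit:
move_arm(
  targets=[
    {"tx": -0.033,"ty": -0.031,"tz": 0,"ax": 0,"ay": 0,"az": 0,"fingers": 0.06},
    {"tx": -0.033,"ty": -0.031,"tz": 0,"ax": 0,"ay": 0,"az": 0,"fingers": 0.06},
    {"tx": -0.033,"ty": -0.031,"tz": 0,"ax": 0,"ay": 0,"az": 0,"fingers": 0.06},
    {"tx": -0.033,"ty": -0.031,"tz": 0,"ax": 0,"ay": 0,"az": 0,"fingers": 0.06},
    {"tx": -0.033,"ty": -0.031,"tz": 0,"ax": 0,"ay": 0,"az": 0,"fingers": 0.06},
    {"tx": -0.033,"ty": -0.031,"tz": 0,"ax": 0,"ay": 0,"az": 0,"fingers": 0.06},
    {"tx": -0.033,"ty": -0.031,"tz": 0,"ax": 0,"ay": 0,"az": 0,"fingers": 0.06},
    {"tx": -0.033,"ty": -0.031,"tz": 0,"ax": 0,"ay": 0,"az": 0,"fingers": 0.06},
    {"tx": -0.033,"ty": -0.031,"tz": 0,"ax": 0,"ay": 0,"az": 0,"fingers": 0.06},
    {"tx": -0.033,"ty": -0.031,"tz": 0,"ax": 0,"ay": 0,"az": 0,"fingers": 0.06},
    {"tx": -0.033,"ty": -0.031,"tz": 0,"ax": 0,"ay": 0,"az": 0,"fingers": 0.06},
    {"tx": -0.033,"ty": -0.031,"tz": 0,"ax": 0,"ay": 0,"az": 0,"fingers": 0.06},
    {"tx": -0.033,"ty": -0.031,"tz": 0,"ax": 0,"ay": 0,"az": 0,"fingers": 0.06},
    {"tx": -0.033,"ty": -0.031,"tz": 0,"ax": 0,"ay": 0,"az": 0,"fingers": 0.06},
    {"tx": -0.033,"ty": -0.031,"tz": 0,"ax": 0,"ay": 0,"az": 0,"fingers": 0.06},
    {"tx": -0.035,"ty": -0.028,"tz": 0,"ax": 0,"ay": 0,"az": 0,"fingers": 0.06},
  ],
)

```text
time: 1.7
ee_pos: [0.5239, -0.1011, 0.231]
orientation: [0.147, 0.989, 0.0, -0.0]
wrist_force: [0.7, 0.3, -0.5]
opening: 0.06
```

Emit:
move_arm(
  targets=[
    {"tx": 0,"ty": 0,"tz": 0,"ax": 0,"ay": 0,"az": 7.8,"fingers": 0.06},
    {"tx": 0,"ty": 0,"tz": 0,"ax": 0,"ay": 0,"az": 7.8,"fingers": 0.06},
    {"tx": 0,"ty": 0,"tz": 0,"ax": 0,"ay": 0,"az": 7.8,"fingers": 0.06},
    {"tx": 0,"ty": 0,"tz": 0,"ax": 0,"ay": 0,"az": 7.8,"fingers": 0.06},
    {"tx": 0,"ty": 0,"tz": 0,"ax": 0,"ay": 0,"az": 7.8,"fingers": 0.06},
    {"tx": 0,"ty": 0,"tz": 0,"ax": 0,"ay": 0,"az": 7.8,"fingers": 0.06},
    {"tx": 0,"ty": 0,"tz": 0,"ax": 0,"ay": 0,"az": 7.8,"fingers": 0.06},
    {"tx": 0,"ty": 0,"tz": 0,"ax": 0,"ay": 0,"az": 7.8,"fingers": 0.06},
    {"tx": 0,"ty": 0,"tz": 0,"ax": 0,"ay": 0,"az": 7.8,"fingers": 0.06},
    {"tx": 0,"ty": 0,"tz": 0,"ax": 0,"ay": 0,"az": 7.9,"fingers": 0.06},
    {"tx": 0,"ty": 0,"tz": 0,"ax": 0,"ay": 0,"az": 0,"fingers": 0.06},
  ],
)

```text
time: 2.8
ee_pos: [0.5234, -0.0991, 0.2307]
orientation: [0.737, 0.676, -0.001, -0.0]
wrist_force: [0.1, 0.5, -0.2]
opening: 0.0599
```

```bash
python3 st.py
```

```text
t 2.8 pos [ 0.5234 -0.0991  0.2307] shaker xy mm [  -0.0222 -159.4348] F [ 0.0627  0.4908 -0.1825] T [-0.0103  0.0296 -0.057 ] open 0.05990800094565211
xhead 85.03413888149865 zaxis [-0.0013 -0.0002 -1.    ] q [-0.5374  0.3737  0.9385  1.5835 -0.3065  1.3423  0.3519]
```

Emit:
move_arm(
  targets=[
    {"tx": 0,"ty": 0,"tz": 0.045,"ax": 0,"ay": 0,"az": 0,"fingers": 0.06},
    {"tx": 0,"ty": 0,"tz": 0.045,"ax": 0,"ay": 0,"az": 0,"fingers": 0.06},
    {"tx": 0,"ty": 0,"tz": 0.045,"ax": 0,"ay": 0,"az": 0,"fingers": 0.06},
    {"tx": 0,"ty": 0,"tz": 0.022,"ax": 0,"ay": 0,"az": 0,"fingers": 0.06},
    {"tx": 0,"ty": 0,"tz": 0,"ax": 0,"ay": 0,"az": 0,"fingers": 0.06},
  ],
)

```text
time: 3.3
ee_pos: [0.5203, -0.0981, 0.0706]
orientation: [0.736, 0.677, -0.003, -0.003]
wrist_force: [-0.9, 0.5, 0.2]
opening: 0.0602
```

```bash
python3 - <<'E'
from h import *
crop(snap("scene","s1"),"sc1",205,145,130,95,6)
crop(snap("top","t1"),"tc1",195,180,155,100,5)
E
python3 st.py
```

```text
t 3.4 pos [ 0.524  -0.0997  0.0747] shaker xy mm [   0.6161 -159.9134] F [ 0.0682 -0.182   0.7897] T [ 0.0328 -0.0241  0.0347] open 0.059748995122331325
xhead 85.09755688480965 zaxis [ 0.0001 -0.0004 -1.    ] q [-0.4548  0.5338  0.8391  1.7938 -0.4596  1.0214  0.4769]
```

View pics/sc1.png

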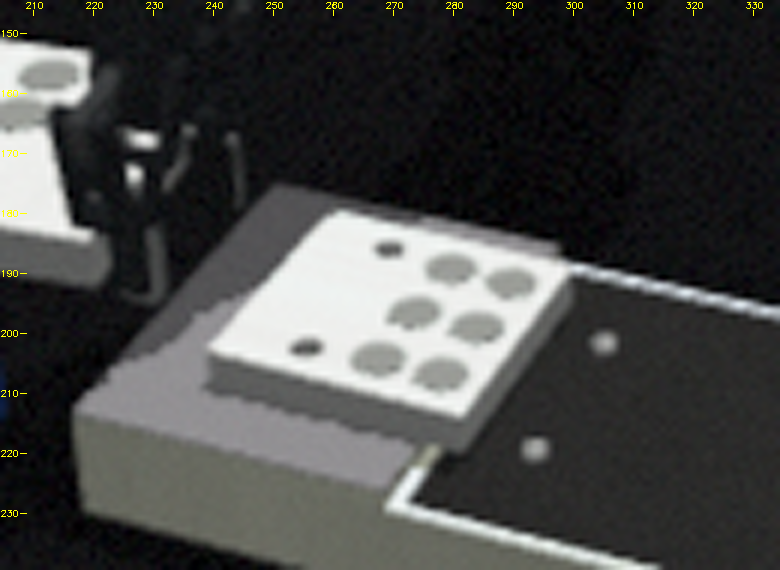

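View pics/tc1.png

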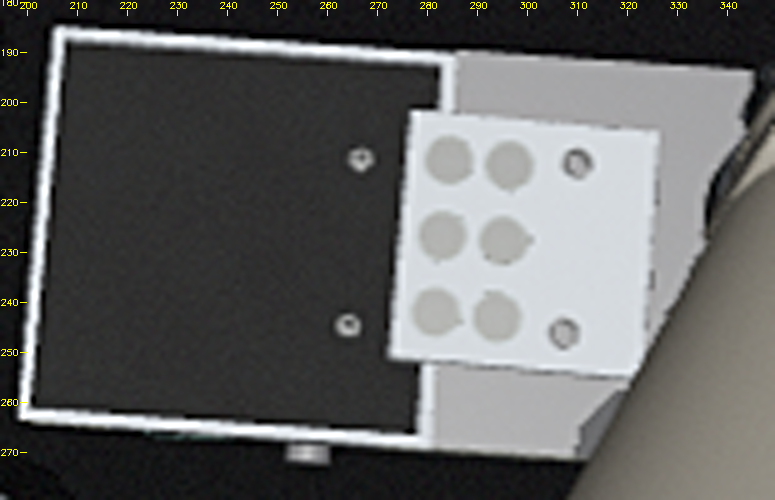

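```bash
python3 - <<'E'
from h import *
np.set_printoptions(precision=4,suppress=True)
d=load("s1"); p=np.array([.524,-.0997]);ex=np.array([.9962,-.0872]);ey=np.array([.0872,.9962])
for pts in [(228.7,195.),(231.8,193.5),(225.5,193.5),(244.5,179)]:
  o,v=ray(d,[pts]);v=v[0]
  for off in (-.042,-.03,.03,.042):
    t=(off-(o[:2]-p)@ex)/(v[:2]@ex); X=o+v*t
    print(pts,off,"along ey",(X[:2]-p)@ey*1e3,"z",X[2])
E
```

```text
(228.7, 195.0) -0.042 along ey -44.63011926989316 z 0.012986984657641476
(228.7, 195.0) -0.03 along ey -37.13025242550127 z 0.022672981041081397
(228.7, 195.0) 0.03 along ey 0.36908179645783884 z 0.07110296295828056
(228.7, 195.0) 0.042 along ey 7.868948640849669 z 0.08078895934172037
(231.8, 193.5) -0.042 along ey -34.57055121144279 z 0.020411395833112245
(231.8, 193.5) -0.03 along ey -27.21432299964872 z 0.0299913804809695
(231.8, 193.5) 0.03 along ey 9.566818059321427 z 0.07789130372025532
(231.8, 193.5) 0.042 along ey 16.923046271115425 z 0.08747128836811235
(225.5, 193.5) -0.042 along ey -54.094891135876324 z 0.015420996755779348
(225.5, 193.5) -0.03 along ey -46.45987863902903 z 0.025072238349801657
(225.5, 193.5) 0.03 along ey -8.284816154792342 z 0.07332844631991298
(225.5, 193.5) 0.042 along ey -0.6498036579449696 z 0.0829796879139354
(244.5, 179) -0.042 along ey 7.2215408952598805 z 0.07586419191959959
(244.5, 179) -0.03 along ey 13.981027882308696 z 0.0846523767846723
(244.5, 179) 0.03 along ey 47.778462817552764 z 0.12859330111003542
(244.5, 179) 0.042 along ey 54.53794980460163 z 0.13738148597510813
```

Emit:
move_arm(
  targets=[
    {"tx": 0,"ty": 0,"tz": 0.005,"ax": 0,"ay": 0,"az": 0,"fingers": 0.06},
    {"tx": 0,"ty": 0,"tz": 0.005,"ax": 0,"ay": 0,"az": 0,"fingers": 0.06},
    {"tx": 0,"ty": 0,"tz": 0.004,"ax": 0,"ay": 0,"az": 0,"fingers": 0.06},
    {"tx": 0,"ty": 0,"tz": 0.002,"ax": 0,"ay": 0,"az": 0,"fingers": 0.06},
    {"tx": 0,"ty": 0,"tz": 0,"ax": 0,"ay": 0,"az": 0,"fingers": 0.06},
    {"tx": 0,"ty": 0,"tz": 0,"ax": 0,"ay": 0,"az": 0,"fingers": 0.06},
  ],
)

```text
time: 4.0
ee_pos: [0.5238, -0.0994, 0.0584]
orientation: [0.737, 0.676, 0.0, 0.0]
wrist_force: [-0.0, 0.1, -0.2]
opening: 0.0596
```

Emit:
move_arm(
  targets=[
    {"tx": 0.007,"ty": 0,"tz": 0,"ax": 0,"ay": 0,"az": 0,"fingers": 0.06},
    {"tx": 0.007,"ty": 0,"tz": 0,"ax": 0,"ay": 0,"az": 0,"fingers": 0.06},
    {"tx": 0.006,"ty": 0,"tz": 0,"ax": 0,"ay": 0,"az": 0,"fingers": 0.06},
    {"tx": 0.004,"ty": 0,"tz": 0,"ax": 0,"ay": 0,"az": 0,"fingers": 0.06},
    {"tx": 0,"ty": 0,"tz": 0,"ax": 0,"ay": 0,"az": 0,"fingers": 0.06},
    {"tx": 0,"ty": 0,"tz": 0,"ax": 0,"ay": 0,"az": 0,"fingers": 0.06},
  ],
)

```text
time: 4.6
ee_pos: [0.5258, -0.0755, 0.0583]
orientation: [0.737, 0.676, -0.0, 0.0]
wrist_force: [-0.1, 0.1, -0.4]
opening: 0.0595
```

```bash
python3 - <<'E'
from h import *
crop(snap("scene","s2"),"sc2",205,145,130,95,6)
E
python3 st.py
```

```text
t 4.65 pos [ 0.5258 -0.0757  0.0584] shaker xy mm [   0.3457 -135.9327] F [-0.9065 -0.3756 -0.1579] T [ 0.0315 -0.0331  0.0344] open 0.06015343194447789
xhead 85.00597270421127 zaxis [ 0.0001 -0.0004 -1.    ] q [-0.49    0.5513  0.8248  1.8147 -0.4787  0.9872  0.4459]
```

View pics/sc2.png

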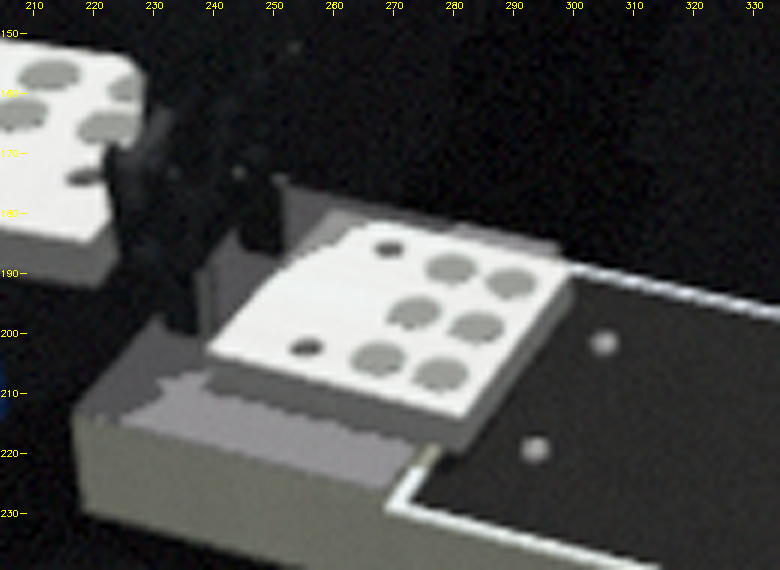

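Emit:
move_arm(
  targets=[
    {"tx": 0.004,"ty": 0,"tz": 0,"ax": 0,"ay": 0,"az": 0,"fingers": 0.06},
    {"tx": 0.004,"ty": 0,"tz": 0,"ax": 0,"ay": 0,"az": 0,"fingers": 0.06},
    {"tx": 0.004,"ty": 0,"tz": 0,"ax": 0,"ay": 0,"az": 0,"fingers": 0.06},
    {"tx": 0.004,"ty": 0,"tz": 0,"ax": 0,"ay": 0,"az": 0,"fingers": 0.06},
    {"tx": 0.004,"ty": 0,"tz": 0,"ax": 0,"ay": 0,"az": 0,"fingers": 0.06},
    {"tx": 0.004,"ty": 0,"tz": 0,"ax": 0,"ay": 0,"az": 0,"fingers": 0.06},
    {"tx": 0.004,"ty": 0,"tz": 0,"ax": 0,"ay": 0,"az": 0,"fingers": 0.06},
    {"tx": 0.004,"ty": 0,"tz": 0,"ax": 0,"ay": 0,"az": 0,"fingers": 0.06},
    {"tx": 0.004,"ty": 0,"tz": 0,"ax": 0,"ay": 0,"az": 0,"fingers": 0.06},
    {"tx": 0.004,"ty": 0,"tz": 0,"ax": 0,"ay": 0,"az": 0,"fingers": 0.06},
    {"tx": 0,"ty": 0,"tz": 0,"ax": 0,"ay": 0,"az": 0,"fingers": 0.06},
  ],
)

```text
time: 5.75
ee_pos: [0.5295, -0.0345, 0.0583]
orientation: [0.737, 0.676, 0.0, -0.0]
wrist_force: [0.7, -3.5, 0.6]
opening: 0.0598
```

```bash
python3 - <<'E'
from h import *
crop(snap("scene","s3"),"sc3",215,145,130,95,6)
crop(snap("top","t3"),"tc3",195,180,155,100,5)
E
python3 st.py
```

```text
t 5.85 pos [ 0.5295 -0.0346  0.0583] shaker xy mm [  0.4494 -94.5799] F [ 0.1443 -1.3116 -0.3783] T [-0.3001 -0.0279 -0.0494] open 0.06008090851155955
xhead 85.0569720654653 zaxis [ 0.0002  0.0014 -1.    ] q [-0.5662  0.5497  0.8231  1.8163 -0.4788  0.9867  0.3699]
```

View pics/sc3.png

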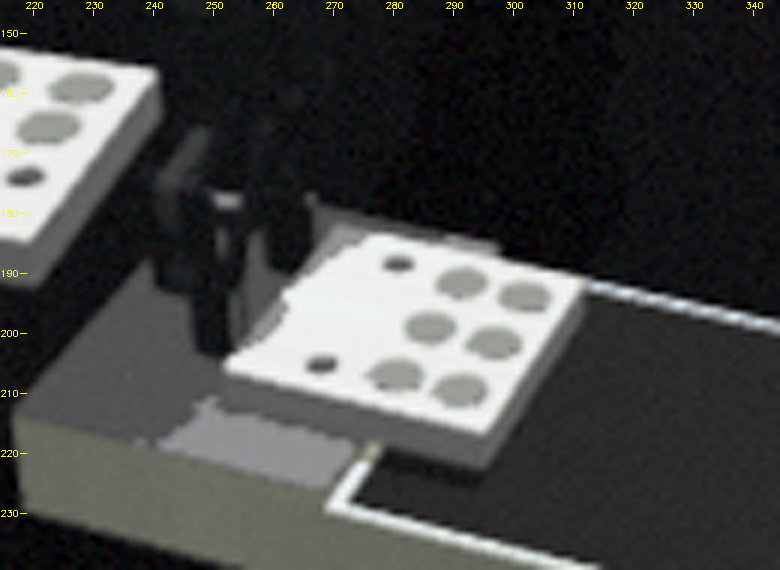

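View pics/tc3.png

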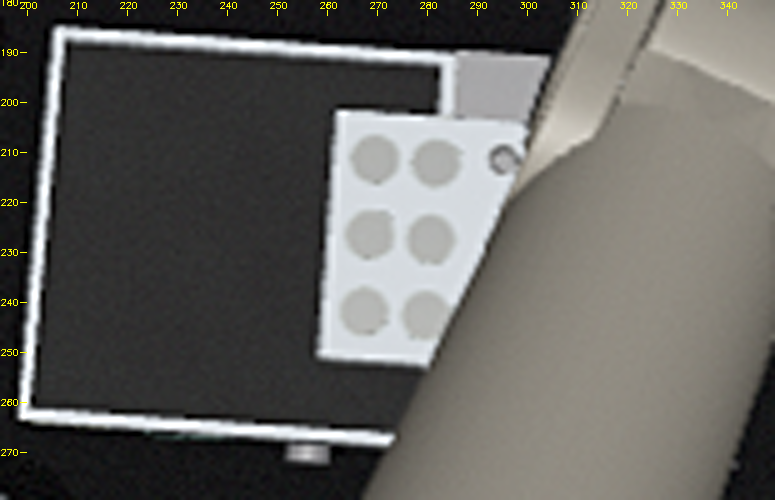

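```bash
cat > pl.py <<'E'
from h import *
np.set_printoptions(precision=2,suppress=True)
ey=np.array([.0872,.9962]);ex=np.array([.9962,-.0872]);O=np.array([.5373,.0597])
def sh(X): d=np.atleast_2d(X)[:,:2]-O; return 1e3*np.c_[d@ex,d@ey]
def rep(tag,**k):
    d=load(tag); z=k.pop("z",.076)
    for n,p in k.items(): print(tag,n,sh(onz(d,[p],z))[0])
E
python3 - <<'E'
from pl import *
rep("t0" if 0 else "top0",hN=(307.3,246.1),hF=(309.9,212.1),fP=(276.9,201.7),fM=(272.1,250.9))
rep("scene0",hN=(269.1,186.1),hF=(255.7,202.3),fP=(281.1,213.9),fM=(300.1,188.5))
rep("t3",hF=(295.3,211.3),fP=(261.9,201.5),fM=(257.9,251.1))
rep("s3",hN=(280.8,188.5),hF=(268.2,205.2),fP=(295.7,216.5),fM=(312.3,191.2),rP=(252,205.7))
rep("top0",pF=(266.7,211.3),pN=(264.1,244.5),z=.0575)
rep("scene0",pF=(293.7,219.5),pN=(305.1,201.7),z=.0575)
E
```

```text
top0 hN [-36.7  -80.14]
top0 hF [ 39.24 -81.56]
top0 fP [57.62 -6.82]
top0 fM [-52.43  -3.76]
scene0 hN [-34.67 -80.99]
scene0 hF [ 39.66 -81.89]
scene0 fP [58.85 -8.53]
scene0 fM [-53.17  -5.86]
t3 hF [ 38.81 -49.06]
t3 fP [55.77 26.54]
t3 fM [-54.99  27.22]
s3 hN [-35.64 -49.85]
s3 hF [ 39.24 -49.69]
s3 fP [55.48 25.8 ]
s3 fM [-53.22  25.91]
s3 rP [ 55.11 -83.99]
top0 pF [37.5  14.83]
top0 pN [-37.94  15.26]
scene0 pF [45.35 16.85]
scene0 pN [-30.01  16.3 ]
```

Emit:
move_arm(
  targets=[
    {"tx": 0.004,"ty": -0.0001,"tz": 0,"ax": 0,"ay": 0,"az": 0,"fingers": 0.06},
    {"tx": 0.004,"ty": -0.0001,"tz": 0,"ax": 0,"ay": 0,"az": 0,"fingers": 0.06},
    {"tx": 0.004,"ty": -0.0001,"tz": 0,"ax": 0,"ay": 0,"az": 0,"fingers": 0.06},
    {"tx": 0.004,"ty": -0.0001,"tz": 0,"ax": 0,"ay": 0,"az": 0,"fingers": 0.06},
    {"tx": 0.004,"ty": -0.0001,"tz": 0,"ax": 0,"ay": 0,"az": 0,"fingers": 0.06},
    {"tx": 0.004,"ty": -0.0001,"tz": 0,"ax": 0,"ay": 0,"az": 0,"fingers": 0.06},
    {"tx": 0.004,"ty": 0,"tz": 0,"ax": 0,"ay": 0,"az": 0,"fingers": 0.06},
    {"tx": 0.004,"ty": 0,"tz": 0,"ax": 0,"ay": 0,"az": 0,"fingers": 0.06},
    {"tx": 0.004,"ty": 0,"tz": 0,"ax": 0,"ay": 0,"az": 0,"fingers": 0.06},
    {"tx": 0.004,"ty": 0,"tz": 0,"ax": 0,"ay": 0,"az": 0,"fingers": 0.06},
    {"tx": 0.003,"ty": 0,"tz": 0,"ax": 0,"ay": 0,"az": 0,"fingers": 0.06},
    {"tx": 0.002,"ty": 0,"tz": 0,"ax": 0,"ay": 0,"az": 0,"fingers": 0.06},
    {"tx": 0,"ty": 0,"tz": 0,"ax": 0,"ay": 0,"az": 0,"fingers": 0.06},
  ],
)

```text
time: 7.15
ee_pos: [0.5327, 0.0092, 0.0585]
orientation: [0.737, 0.676, -0.0, 0.0]
wrist_force: [0.1, -5.3, 3.1]
opening: 0.06
```

```bash
python3 - <<'E'
from h import *
crop(snap("scene","s4"),"sc4",215,155,130,95,6)
crop(snap("top","t4"),"tc4",195,180,155,100,5)
E
python3 st.py
```

```text
t 7.25 pos [0.5327 0.0092 0.0585] shaker xy mm [ -0.1507 -50.7225] F [-0.753  -4.8688  3.1539] T [-0.8904  0.0653 -0.0377] open 0.05978402203961522
xhead 85.00825579302159 zaxis [ 0.0003 -0.     -1.    ] q [-0.6468  0.5531  0.8218  1.8103 -0.4786  0.9889  0.2848]
```

View pics/sc4.png

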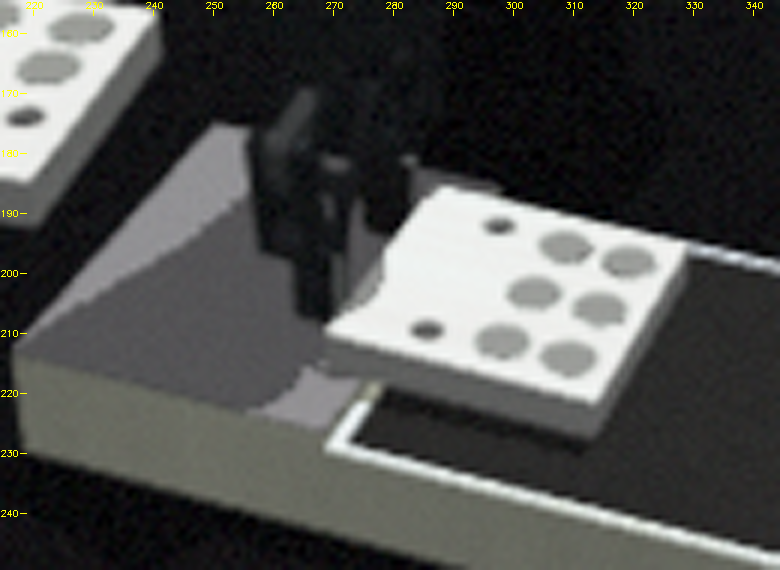

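View pics/tc4.png

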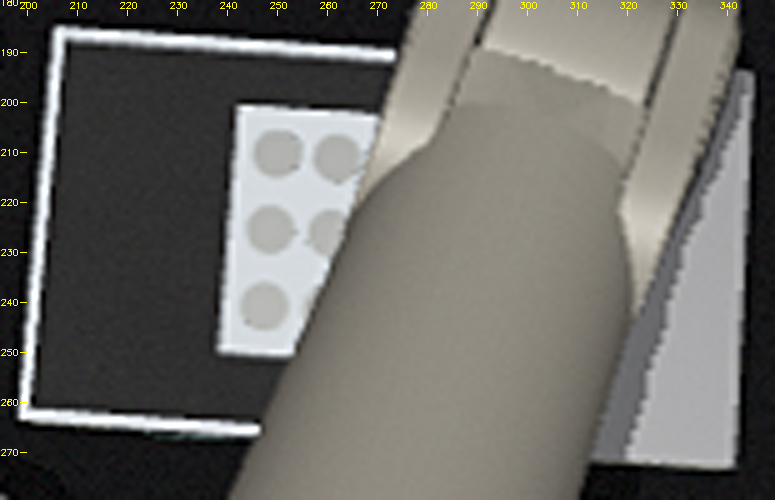

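```bash
python3 - <<'E'
from pl import *
rep("t4",fP=(242.1,200.3),fM=(237.9,249.7))
rep("t4",fP=(242.1,200.3),fM=(237.9,249.7),z=.0725)
rep("s4",hN=(297.7,192.3),hF=(285.7,209.5))
E
```

```text
t4 fP [55.45 70.75]
t4 fM [-54.94  71.15]
t4 fP [56.11 71.05]
t4 fM [-54.68  71.45]
s4 hN [-35.68  -5.29]
s4 hF [39.53 -5.3 ]
```

Emit:
move_arm(
  targets=[
    {"tx": 0.002,"ty": -0.0001,"tz": 0,"ax": 0,"ay": 0,"az": 0,"fingers": 0.06},
    {"tx": 0.002,"ty": -0.0001,"tz": 0,"ax": 0,"ay": 0,"az": 0,"fingers": 0.06},
    {"tx": 0.002,"ty": -0.0001,"tz": 0,"ax": 0,"ay": 0,"az": 0,"fingers": 0.06},
    {"tx": 0.002,"ty": -0.0001,"tz": 0,"ax": 0,"ay": 0,"az": 0,"fingers": 0.06},
    {"tx": 0.002,"ty": 0,"tz": 0,"ax": 0,"ay": 0,"az": 0,"fingers": 0.06},
    {"tx": 0.002,"ty": 0,"tz": 0,"ax": 0,"ay": 0,"az": 0,"fingers": 0.06},
    {"tx": 0.002,"ty": 0,"tz": 0,"ax": 0,"ay": 0,"az": 0,"fingers": 0.06},
    {"tx": 0.002,"ty": 0,"tz": 0,"ax": 0,"ay": 0,"az": 0,"fingers": 0.06},
    {"tx": 0.001,"ty": 0,"tz": 0,"ax": 0,"ay": 0,"az": 0,"fingers": 0.06},
    {"tx": 0,"ty": 0,"tz": 0,"ax": 0,"ay": 0,"az": 0,"fingers": 0.06},
  ],
)

```text
time: 8.25
ee_pos: [0.5334, 0.0285, 0.0579]
orientation: [0.737, 0.676, 0.001, -0.001]
wrist_force: [1.0, -0.7, 0.2]
opening: 0.0601
```

```bash
python3 - <<'E'
from h import *
crop(snap("scene","s5"),"sc5",235,160,130,95,6)
E
python3 st.py
```

```text
t 8.3 pos [0.5333 0.0285 0.0579] shaker xy mm [ -1.2445 -31.4142] F [-0.7799 -0.106   0.8023] T [ 0.006  -0.0473  0.0315] open 0.06011466909335604
xhead 85.1107895049349 zaxis [-0.001   0.0027 -1.    ] q [-0.6768  0.5561  0.8177  1.806  -0.4816  0.9914  0.2531]
```

View pics/sc5.png

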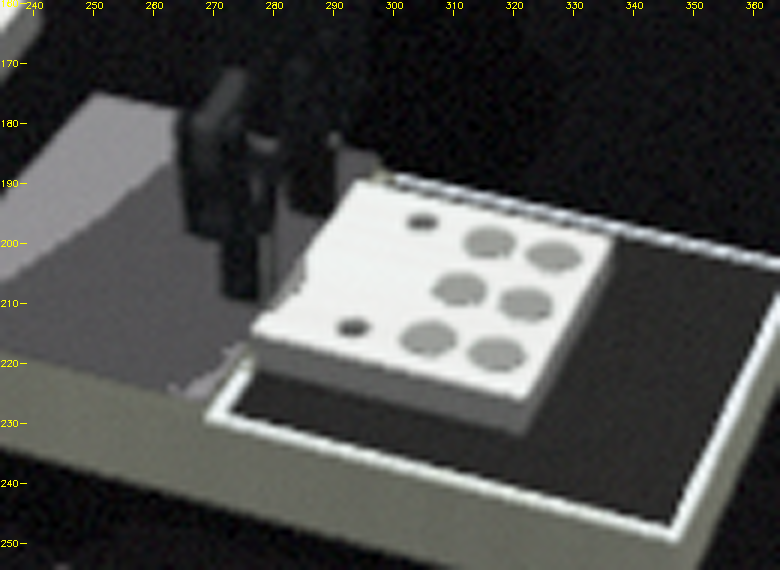

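Emit:
move_arm(
  targets=[
    {"tx": -0.01,"ty": 0,"tz": 0,"ax": 0,"ay": 0,"az": 0,"fingers": 0.06},
    {"tx": -0.02,"ty": 0,"tz": 0,"ax": 0,"ay": 0,"az": 0,"fingers": 0.06},
    {"tx": -0.01,"ty": 0,"tz": -0.03,"ax": 0,"ay": 0,"az": 0,"fingers": 0.06},
    {"tx": -0.02,"ty": 0,"tz": -0.04,"ax": 0,"ay": 0,"az": 0,"fingers": 0.06},
    {"tx": -0.03,"ty": 0,"tz": -0.035,"ax": 0,"ay": 0,"az": 0,"fingers": 0.06},
    {"tx": -0.03,"ty": 0,"tz": -0.03,"ax": 0,"ay": 0,"az": 0,"fingers": 0.06},
    {"tx": -0.04,"ty": 0,"tz": 0,"ax": 0,"ay": 0,"az": 0,"fingers": 0.06},
    {"tx": -0.04,"ty": 0,"tz": 0,"ax": 0,"ay": 0,"az": 0,"fingers": 0.06},
    {"tx": -0.04,"ty": 0,"tz": 0,"ax": 0,"ay": 0,"az": 0,"fingers": 0.06},
    {"tx": -0.03,"ty": 0,"tz": 0,"ax": 0,"ay": 0,"az": 0,"fingers": 0.06},
    {"tx": 0,"ty": 0,"tz": 0,"ax": 0,"ay": 0,"az": 0,"fingers": 0.06},
  ],
)

```text
time: 9.4
ee_pos: [0.5074, -0.2493, 0.1937]
orientation: [0.74, 0.672, -0.001, 0.001]
wrist_force: [-0.8, -1.1, 0.5]
opening: 0.06
```

```bash
python3 - <<'E'
from h import *
crop(snap("scene","s6"),"sc6",245,170,125,85,6)
d=snap("top","t6")
crop(d,"tc6",195,180,155,100,5); cv2.imwrite("pics/t6full.png",d["image"])
E
python3 st.py
```

```text
t 9.5 pos [ 0.5096 -0.2433  0.193 ] shaker xy mm [  -1.1636 -304.2316] F [ 0.5567  0.9566 -0.3869] T [-0.0112 -0.0492 -0.0074] open 0.060147646427908895
xhead 84.88415754839838 zaxis [-0.0002  0.0014 -1.    ] q [-0.2212  0.482   0.9239  1.5572 -0.3948  1.3013  0.6654]
```

View pics/sc6.png

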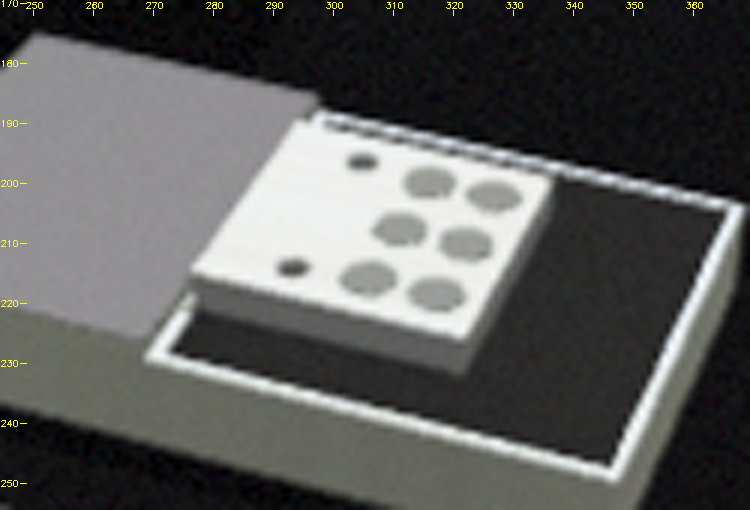

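View pics/tc6.png

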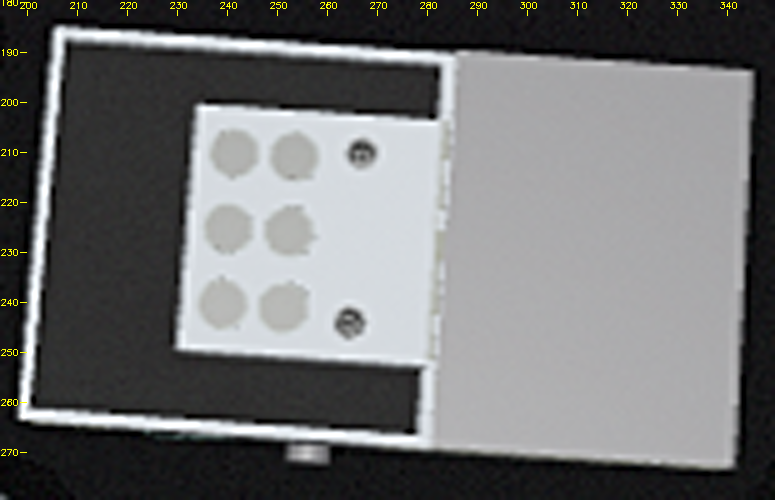

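View pics/t6full.png

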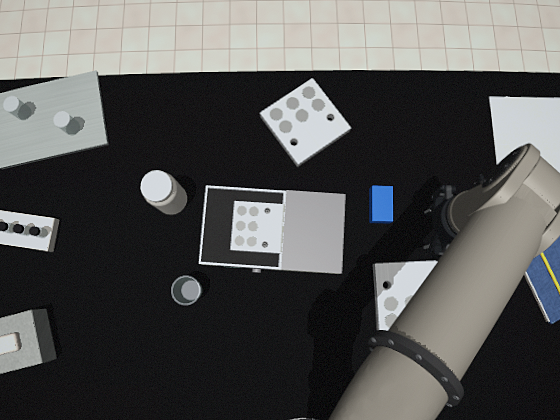

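```bash
python3 - <<'E'
from pl import *
t=load("t6");s=load("s6")
T=[(233.9,200.3),(282.7,203.9),(280.1,252.7),(229.9,249.5),(266.9,210.3),(264.5,244.0)]
S=[(321.7,226.2),(276.5,215.5),(294,189.7),(336.8,199.5),(293.6,214.3),(305,196.7)]
for n,r in zip("FP RP RM FM hF hN".split(),tri(t,T,s,S)): print(n,sh(r)[0],r[2:]*1e3)
X=np.vstack([O+ex*a+ey*b for a,b in [(.055,.09),(.055,-.02),(-.055,-.02),(-.055,.09)]]);
for z in(.068,.076): print(z,proj(t,np.c_[X,[z]*4]).round(1).tolist())
print("seated scene",proj(s,np.c_[X,[.068]*4]).round(1).tolist())
a=load("top0")["image"].astype(int);b=t["image"].astype(int)
for n,(c,r) in dict(bottle=(162,192),beaker=(186,290),box=(381,203)).items(): print(n,abs(a-b)[r-20:r+20,c-14:c+14].mean())
E
```

```text
FP [56.07 89.03] [67.44  1.79]
RP [ 55.73 -20.78] [65.66  1.46]
RM [-54.39 -21.99] [67.6  0.9]
FM [-54.8   88.88] [66.87  1.57]
hF [38.35 14.05] [66.77  0.48]
hN [-37.42  13.67] [66.77  1.09]
0.068 [[233.8, 200.6], [282.7, 203.9], [279.4, 252.8], [229.7, 249.4]]
0.076 [[233.5, 199.9], [282.7, 203.3], [279.4, 252.6], [229.3, 249.1]]
seated scene [[322.7, 225.8], [277.2, 214.6], [295.0, 189.6], [337.6, 199.2]]
bottle 0.9797619047619047
beaker 2.1089285714285713
box 1.7264880952380952
```

```bash
python3 -c "
from rig import workorder,readout
s=readout.get_state();print(s['time'],s['wrist_force'],abs(s['joint_vel']).max())
print(workorder.hand_in())"
```

```text
9.5 [ 0.55673437  0.9565739  -0.38685121] 0.04228571553730322
the job is handed in; nothing more can be done
None
```

The vial plate is seated: I pushed it along the shaker's +y with the two fingertips, never lifting it, until it dropped over both pins. I then backed off, raised the hand clear and handed the job in at 9.5 s.

- **Seating:** In the last pictures both pins show inside their holes. The plate's four top corners measure 65.7–67.6 mm high, against 68 mm expected when seated. The measured corners and holes lie within about 2 mm of their seated places, which is about as good as the camera calibration.
- **Forces:** Wrist force read no more than about 6 N after each push, and near zero once the plate dropped.
- **Other items:** The bottle, beaker and slide box look unmoved in the top view.
- **Disagreements:** The scene camera puts the pin and seat points a few millimetres off the top view in shaker x when projected at one fixed height. The triangulated points agree with each other to under 2 mm. My first two move calls were refused for missing keys and moved nothing.

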